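Click the detachable handle onto the skillet

TASK

Fit the loose red-gripped handle onto the iron skillet: slide its tube, hole upward, over the steel stub until it is fully home and the brass spring button pops up through the hole, then let go. Leave the skillet standing flat about where it is, and do not disturb the other things on the shelf.

Things in the scene. Friction and masses are not known exactly. Their poses are not given: they have to be found in the camera images.
- handle_center (a point): The loose handle, a straight flat-sided bar 170 mm long, 28 wide, 26 high, 0.22 kg, lying hole side up: front 60 mm open aluminium tube, then a solid red grip 100 mm long and a small hanging loop. This point is its centre, half-way along and up, on the grip, 85 mm behind the mouth, 13 mm above the shelf as it lies. x axis: along the handle towards the mouth; y: across its width; z: its top side.
- handle_mouth (a point): Centre of the open mouth of the handle's tube, its front end. Walls 3 mm thick, bore 22 mm wide, 20 mm high, 60 mm deep, open only here. Same axes as handle_center.
- handle_hole (a point): Centre of the button hole, in the top face of the handle's tube: 12 mm wide, reaching from 17.5 to 34 mm behind the mouth. Same axes as handle_center.
- stub_root (a point): Root of the skillet's stub: middle of the flat shoulder (34 x 30 mm) where the tube's mouth comes to rest, 130 mm from the skillet's axis, 40 mm above the shelf. The stub sticks out of the skillet's side and rises outward at 32 degrees from level. x axis: along the stub, outward and up; y: level, across the stub; z: out of its upper face, where the button sits.
- stub_tip (a point): Middle of the stub's tip, 55 mm out from stub_root, same axes. The stub is a straight steel bar 19.5 mm wide and 17.5 mm high, its last 12 mm tapering to 9 x 7 mm at the tip. In the tube it has 1.25 mm of play all round; the handle goes on with its hole up.
- button (a joint): Brass spring button, 8 mm wide, in the stub's upper face, 20 to 36 mm out from the root. 0 = fully out (6.5 mm above the stub's face), grows in m as it is pressed in, to 0.0075. Its ramp faces the tip: the tube, pushed along the stub with some 4 to 10 N, presses it in about 5 mm. It pops out into the hole when the mouth is within 2 mm of the shoulder; its steep face then locks the tube.
- button_top (a point): Top of the brass spring button; moves with it.
- skillet: Black cast-iron skillet, 220 mm across the rim, 46 mm high, about 1.9 kg, standing loose on the shelf. Origin: centre of its underside; x axis level, towards the stub's side; z up. It slides on the shelf under a level push of some 9 to 16 N, or a push along the stub of some 15 to 35 N.
- honey_jar: Amber glass honey jar with a closed wooden lid, 72 mm across, 105 mm high. Origin: centre of its underside, z up.
- peach_tin: Closed food tin with a yellow label, 74 mm across, 110 mm high. Origin: centre of its underside, z up.
- moka_pot: Eight-sided aluminium moka pot, 94 mm across, 168 mm high, black handle on its +x side reaching 87 mm from its axis. Origin: centre of its underside, z up.
- muffin_cup: Orange silicone muffin cup, 72 mm across, 34 mm high. Origin: centre of its underside, z up.
- bamboo_spoon: Bamboo spoon, 260 mm long, lying along its x axis. Origin: its underside.
- mug: Blue mug, 80 mm across, 85 mm high, handle on its +y side. Origin: centre of its underside, z up.
- drawers: White plastic drawer unit with two blue-fronted drawers, shut or a little open, 220 mm deep (x), 190 mm wide, 200 mm high, fixed at the left. Origin: centre of its underside; its drawers open along its own -x, away from the robot.
- drawers_drawer0 (a joint): The drawer unit's upper drawer: 0 = shut, grows in m as it is pulled open; starts shut or up to 0.015 open.
- drawers_drawer1 (a joint): The drawer unit's lower drawer: 0 = shut, grows in m as it is pulled open; starts shut or up to 0.015 open.
Not all that is in view belongs to the job. Leave any turquoise look-alike of the part that bears handle_center alone.

How it is judged:
At the end, for the whole second after the job is handed in: The handle is fully home on the stub: its mouth within 5 mm of the shoulder (6 mm in any direction) and its axis within 0.09 rad of the stub's, the button popped out through the hole (within 1.5 mm of fully out), and the skillet at rest, flat on the shelf (within 0.04 rad), released (x of handle_mouth in the frame of stub_root between -0.003 and 0.005 m and distance between handle_mouth and stub_root below 0.006 m and angle between the x axis of handle_center and the x axis of stub_root, either way round below 0.09 rad and value of joint button below 0.0015 m and angle between skillet's own z axis and vertical below 0.04 rad and height (world z) of skillet below 0.004 m and linear speed of skillet below 0.02 m/s); the robot touches nothing.
It fails at once if the skillet is shoved more than 60 mm or tipped up more than 0.2 rad (distance of skillet from where it was at the start of the episode above 0.06 m or angle between skillet's own z axis and vertical above 0.2 rad).
It fails at once if another thing on the shelf is moved more than 30 mm or tipped over, or a drawer is pulled open past 45 mm (distance of any of honey_jar, peach_tin, moka_pot, muffin_cup, mug, bamboo_spoon from where it was at the start of the episode above 0.03 m or angle between any of honey_jar, peach_tin, moka_pot, muffin_cup, mug's own z axis and vertical above 0.5 rad or value of joint any of drawers_drawer0, drawers_drawer1 above 0.045 m).
It also fails if it takes over 38 s, if anything falls off the work surface, if the arm or the gripper's body presses on something with over 40 N, if the wrist force passes 120 N, or if a joint passes its speed limit or range.

ROBOT

A 7-joint arm with a two-finger parallel gripper is mounted at the origin on the work surface. World frame = base frame: x ahead of the robot, y to its left, z up, the work surface at z = 0. Lengths are in m, angles in rad, forces in N, time in s.
With the tool pointing down it reaches from about 0.4 to 0.875 m from the base axis. Payload 19.3 kg.
Tool frame: the origin (TCP) lies on the centre line of the jaws, within the pads' length; the fingertips stand 8 mm ahead of it and the grasp point (between the pads) lies 11 mm behind it; z points along the fingers, y is the line along which they close (so a half turn about z gives the same grasp; the last joint's range is limited). The gripper opens to 85 mm and grips with 20 to 120 N. Pads are 22 mm wide; open, the fingers measure 114 mm over their backs; the gripper's body (76 mm by 85 mm) begins 54 mm behind the grasp point. The pads swing forward as they close: fully open they stand 13 mm farther back than shut.
Start: joints at [1.106, 0.521, -0.036, 1.599, 0.021, 1.021, -0.113], TCP at [0.24, -0.577, 0.239] pointing down, gripper open.
Joint ranges: [-2.91, 2.91], [-0.3, 2.13], [-1.5, 1.42], [0.17, 2.43], [-1.26, 4.41], [0.16, 1.93], [-2.52, 2.52]. Speed limits (rad/s): [1.89, 1.89, 2.39, 2.39, 3.01, 3.01, 3.01].

INTERFACE

Orientations are given as [roll, pitch, yaw] about the fixed x, y, z axes, in that order (R = Rz(yaw) Ry(pitch) Rx(roll)).
In Python, from workcell import status, grab_frame, camera_params, bot, search_frame, silhouettes gives the robot as it stands.
- The arm moves only by the shell command python3 -m creep 'ROWS' [FORCE]. ROWS is JSON, a list of rows, each a list of 5 numbers: the shift along the tool's x, y, z in units of 60 mm (1.0 is 60 mm), then the turn about the tool's z in units of 8 degrees (1.0 is 8 degrees), then the opening, from 0 (shut) to 1 (fully open). In form: [[x, y, z, twist, hand], ...]. A call has 1 to 5 rows; each row is the pose to reach, as a shift and turn from the pose commanded when the call began, along the tool's axes at that moment; what a row does not reach only later rows make up. A row lasts 1/8 s, in which the tool goes at most 62.5 mm and 10.7 degrees, less where a joint would pass 70% of its speed; a pose out of reach is approached as far as the arm can. A call with a gripper value outside its range is refused whole. The fingers move at their own pace and stop on an object; FORCE is the grip in N (left out, the last holds). Time passes only in rows, so rows that repeat a pose let the fingers close. It gives the time, the measured TCP pose, the force, the opening and the grip force at its end, in the units of the state.
- status.observe(): the state, without advancing time (a new reading comes with each control period).
- grab_frame(name): name is "side" or "top"; returns the picture (400x640x3 uint8, blue, green, red); there is no depth.
- camera_params(name): a dict with "K" (3x3 intrinsics, pixels), "rvec" (rotation vector, rad) and "tvec" (3), from world to camera coordinates, as OpenCV has them. Camera axes: x right, y down, z forward; pixel columns grow to the right and rows downward; lengths in m; the calibration is good to about 2 mm. A picture is of the moment at which its call begins. camera_params takes no time and is no camera call.
- bot.job_done(): hands the job in; it is judged then, once.
Trained networks look in the newest picture that a camera, given by its name, has taken for a name from the list of things; names that differ only in an ending like _2 or _b are one class to them, and where a whole thing is asked for, a point or a joint stands for the part that bears it (a point fixed in the world has none). Each returns a list of dicts, best first, with "p" (0 to 1); they miss things now and then, are a little off and sometimes report something else, mostly with a low value. They report only what shows in the picture. A call takes as long as a camera call. They do not tell look-alikes from the thing itself.
- search_frame(camera, name): "extent" ([left, top, right, bottom] as shares, 0 to 1, of the picture: columns of its width, rows of its height, round what is visible of it).
- silhouettes(camera, name): "mask" (400x640 bool, what is visible of it) and "extent" ([left, top, right, bottom] as shares, 0 to 1, of the picture: columns of its width, rows of its height, round what is visible of it).
The state is a dict: "clock": time; "qpos": joint angles; "qd": joint speeds; "joint_efforts": joint torques, N m; "position": TCP position; "tool_rot": TCP orientation; "force": force on the tool from outside, world axes, zero at the start; "moment": the same for the moment, N m; "grip_width": finger opening in m; "finger_force": force on a finger pad.
Only numpy, scipy, OpenCV 4.12 (cv2) and the standard library are available. Lean on these libraries where they do the work, as an engineer would, in place of code of your own. Each camera call takes 0.05 s, during which the arm holds its last target. There are 200 camera calls.

## Working session

There is one attempt and no reset: what is moved stays moved. The work goes in short steps, Python scripts to look and compute and a shell command to move; the robot and the scene stay as the last step left them, time stands still between calls to the robot, and variables do not carry over. Pictures are saved under pics/ and viewed, at most 13 in all, crops included, and the job is handed in when it is done.

```bash
mkdir -p pics; ls
python3 - <<'E'
from workcell import *
import cv2
print(status.observe())
for n in("side","top"):
    cv2.imwrite(f"pics/{n}0.png",grab_frame(n)); print(n,camera_params(n))
    for t in("handle_center","skillet","button_top"):
        for d in search_frame(n,t)[:3]: print(t,round(d["p"],2),[round(a*b) for a,b in zip(d["extent"],(640,400,640,400))])
E
```

```text
pics
{'clock': 0.0, 'qpos': array([ 1.10574961,  0.52200444, -0.03629618,  1.59998978,  0.02120843,
        1.02111883, -0.11283886]), 'qd': array([-0.00024141, -0.00091421,  0.00030903,  0.00049925,  0.00055297,
        0.00047205, -0.00024668]), 'joint_efforts': array([-7.36661023e-04, -9.27115417e+01,  1.97961934e+00, -3.69932735e+01,
        1.78213004e-02,  8.18520872e-03, -5.41916472e-05]), 'position': array([ 0.24023875, -0.57663055,  0.23873858]), 'tool_rot': array([-3.14046210e+00,  1.04316289e-04,  3.94774961e-01]), 'force': array([-0.53305454, -0.39752196, -0.19669658]), 'moment': array([ 0.04403752, -0.02590259, -0.03733046]), 'finger_force': 0.0, 'grip_width': 0.08525897738434131}
side {'K': array([[490.26853398,   0.        , 322.75733573],
       [  0.        , 490.26853398, 203.12309895],
       [  0.        ,   0.        ,   1.        ]]), 'rvec': array([ 0.2357061 , -2.66549307,  1.42414387]), 'tvec': array([0.49908516, 0.09450426, 1.81898487])}
handle_center 0.73 [354, 193, 390, 215]
handle_center 0.46 [315, 179, 327, 205]
handle_center 0.44 [387, 149, 407, 176]
skillet 0.63 [274, 205, 341, 258]
top {'K': array([[495.12455368,   0.        , 320.75008864],
       [  0.        , 495.12455368, 199.029805  ],
       [  0.        ,   0.        ,   1.        ]]), 'rvec': array([ 2.17884641, -2.17741831,  0.09649544]), 'tvec': array([0.03628442, 0.50413142, 1.94601223])}
handle_center 0.79 [343, 223, 371, 259]
handle_center 0.64 [351, 184, 391, 202]
handle_center 0.64 [425, 255, 466, 274]
skillet 0.64 [258, 164, 318, 222]
button_top 0.24 [361, 144, 377, 165]
```

View pics/side0.png

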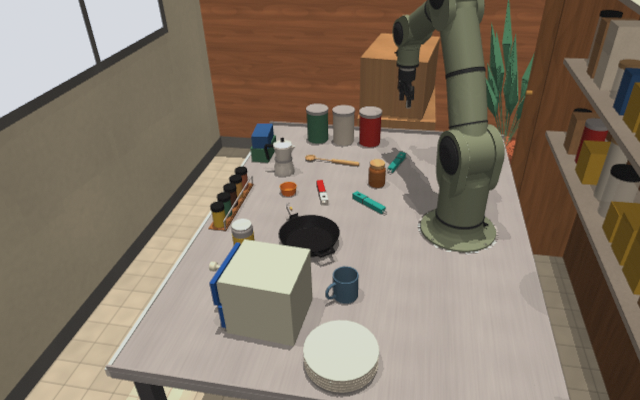

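View pics/top0.png

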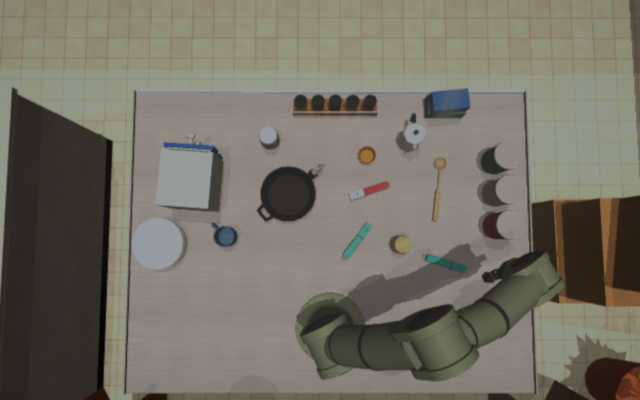

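```bash
cat > h.py <<'E'
import numpy as np, cv2
from workcell import *
def cam(n):
    c=camera_params(n); R=cv2.Rodrigues(np.array(c["rvec"]))[0]; return c["K"],R,np.array(c["tvec"])
def proj(n,P):
    K,R,t=cam(n); q=(np.atleast_2d(P)@R.T+t)@K.T; return q[:,:2]/q[:,2:]
def toz(n,uv,z):
    K,R,t=cam(n); uv=np.atleast_2d(uv); d=np.c_[uv,np.ones(len(uv))]@np.linalg.inv(K).T@R; o=-R.T@t
    return o+d*((z-o[2])/d[:,2])[:,None]
def tri(uvs):  # {cam:uv} -> point, residual
    from scipy.optimize import least_squares
    r=least_squares(lambda P:np.concatenate([proj(n,P)[0]-uv for n,uv in uvs.items()]),[.5,0,.05]); return r.x,r.fun
E
python3 - <<'E'
from h import *
t=cv2.imread("pics/top0.png");s=cv2.imread("pics/side0.png")
def crop(im,x,y,w,h,k): return cv2.resize(im[y:y+h,x:x+w],None,fx=k,fy=k,interpolation=cv2.INTER_CUBIC)
a=crop(t,250,150,80,75,5);b=crop(t,340,165,80,75,5)
c=crop(s,270,195,80,75,5)[:, :];
c=crop(s,270,175,80,75,5);d=crop(s,305,170,80,75,5)
m=np.vstack([np.hstack([a,b]),np.hstack([c,d])]);m=cv2.resize(m,(800,750))[:,:]
cv2.imwrite("pics/c1.png",cv2.resize(m,(640,600)))
for n,im in(("top",t),("side",s)):
    b,g,r=[im[...,i].astype(int) for i in range(3)]
    M=((r>110)&(r-g>70)&(r-b>70)).astype(np.uint8)
    k,l,st,ce=cv2.connectedComponentsWithStats(M)
    for i in range(1,k):
        if st[i,4]>15: print(n,st[i],ce[i],toz(n,ce[i],.02))
    for q in silhouettes(n,"skillet")[:1]:
        mk=q["mask"].astype(np.uint8); ys,xs=np.nonzero(mk); print(n,"skillet",q["p"],xs.min(),xs.max(),ys.min(),ys.max(),mk.sum()); cv2.imwrite(f"pics/sk_{n}.png",mk*255)
    for q in silhouettes(n,"handle_center")[:5]:
        ys,xs=np.nonzero(q["mask"]); print(n,"h",round(q["p"],2),xs.mean(),ys.mean(),im[ys,xs].mean(0).astype(int))
E
```

```text
top [365 182  23  12 124] [375.82258065 187.49193548] [[ 0.55059943 -0.18293359  0.02      ]]
top skillet 0.76 257 322 164 221 2614
top h 0.85 368.64668769716087 190.62776025236593 [ 97  99 138]
top h 0.7 444.4031746031746 262.815873015873 [81 90 48]
top h 0.62 357.10788381742736 239.6597510373444 [121 135  69]
side [507 140   8  16  76] [510.39473684 147.        ] [[-0.26333916 -0.66441268  0.02      ]]
side [317 180   8  12  78] [320.42307692 185.53846154] [[ 0.55442048 -0.19122651  0.02      ]]
side [281 182  15   9 107] [287.79439252 186.01869159] [[ 0.68946652 -0.16688558  0.02      ]]
side skillet 0.88 278 339 204 257 2010
side h 0.74 396.37158469945354 161.28415300546447 [ 90 100  46]
side h 0.58 321.9438202247191 192.87078651685394 [108 115 174]
side h 0.56 368.4557823129252 202.56462585034015 [107 119  47]
```

View pics/c1.png

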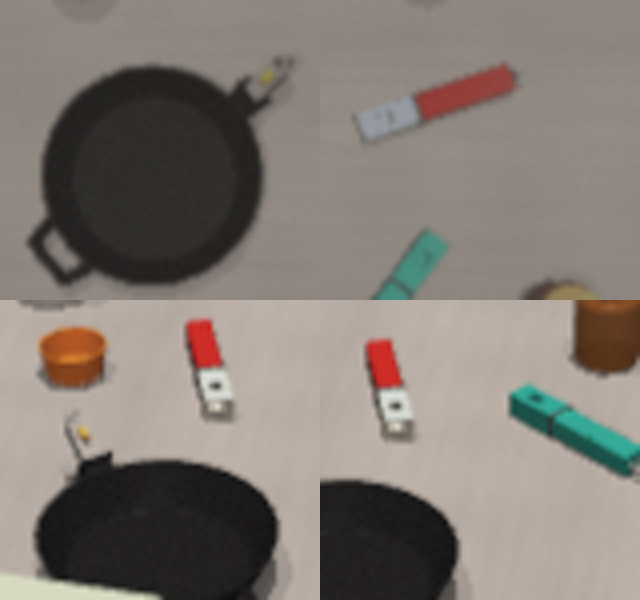

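```bash
cat > fit.py <<'E'
from h import *
from scipy.optimize import minimize
S=4
def render(n,hulls):
    M=np.zeros((400*S,640*S),np.uint8)
    for P in hulls:
        uv=proj(n,P); q=cv2.convexHull(((uv+.5)*S*16-8).astype(np.float32)).astype(np.int32)
        cv2.fillConvexPoly(M,q,1,shift=4)
    return cv2.resize(M.astype(np.float32),(640,400),interpolation=cv2.INTER_AREA)
def box(T,lo,hi):
    c=np.array([[x,y,z] for x in(lo[0],hi[0]) for y in(lo[1],hi[1]) for z in(lo[2],hi[2])]); return c@T[0].T+T[1]
def Rzy(yaw,pit): 
    from scipy.spatial.transform import Rotation as R
    return R.from_euler("ZY",[yaw,pit]).as_matrix()
def handle(x,y,yaw,z=.013,pit=0):
    T=(Rzy(yaw,pit),np.array([x,y,z])); return [box(T,(-.075,-.014,-.013),(.085,.014,.013))]
def rim(x,y):
    a=np.linspace(0,2*np.pi,72,endpoint=False); return [np.c_[x+r*np.cos(a),y+r*np.sin(a),0*a+z] for r,z in((.11,.046),)]
def fit(masks,model,x0,scale):
    def c(p): return sum(np.abs(render(n,model(*(np.array(p)*scale)))-m).sum() for n,m in masks.items())
    x=np.array(x0)/scale
    for k in range(2): x=minimize(c,x,method="Nelder-Mead",options=dict(initial_simplex=np.vstack([x]+[x+d for d in np.eye(len(x))]),xatol=.02,fatol=.1)).x
    return x*scale,c(x)
E
python3 - <<'E'
from fit import *
im={n:cv2.imread(f"pics/{n}0.png") for n in("top","side")}
sk={};hm={};
for n in im:
    grab=cv2.imread(f"pics/sk_{n}.png",0)
    b,g,r=[im[n][...,i].astype(int) for i in range(3)]
    q=max(silhouettes(n,"handle_center"),key=lambda q:(im[n][q["mask"]].mean(0)@[-1,-1,2]))
    ys,xs=np.nonzero(q["mask"]); 
    m=q["mask"].astype(np.float32); hm[n]=m
for ns in(["top"],["side"],["top","side"]):
    print("handle",ns,*fit({n:hm[n] for n in ns},handle,[.545,-.165,1.87],np.array([.01,.01,.1])))
# skillet rim: dark mask in top, opened to remove handle bits
M=(im["top"].max(2)<75).astype(np.uint8); M[:,:250]=0;M[:,330:]=0;M[:150]=0;M[230:]=0
M=cv2.morphologyEx(M,cv2.MORPH_OPEN,cv2.getStructuringElement(cv2.MORPH_ELLIPSE,(15,15)))
rt=fit({"top":M.astype(np.float32)},rim,[.53,.15],np.array([.01,.01])); print("rim",rt, M.sum())
for n in im:
    b,g,r=[im[n][...,i].astype(int) for i in range(3)]
    W=((np.minimum(r,g)-b)>35).astype(np.uint8); 
    x0,y0=(316,169) if n=="top" else (291,208)
    w=np.clip(np.minimum(r,g)-b-25,0,None)[y0-6:y0+7,x0-6:x0+7]; ys,xs=np.mgrid[y0-6:y0+7,x0-6:x0+7]
    c=np.array([(w*xs).sum(),(w*ys).sum()])/w.sum(); print(n,"button",c,w.sum(),toz(n,c,.066))
    print(np.minimum(r,g)[y0-8:y0+6,x0-8:x0+10] if n=="side" else "")
E
```

```text
handle ['top'] [ 0.54038378 -0.16054657  1.90263629] 32.6875
handle ['side'] [ 0.54265402 -0.15675949  1.89372479] 32.6875
handle ['top', 'side'] [ 0.54105109 -0.15951353  1.90274567] 80.5625
rim (array([0.52399718, 0.16626421]), np.float32(130.4375)) 2345
top button [316.36363636 168.75974026] 154 [[0.61891869 0.05390145 0.066     ]]

side button [290.49186992 207.60569106] 246 [[0.61985462 0.05426257 0.066     ]]
[[172 173 172 173 171 171 173 174 172 172 172 172 173 172 171 171 171 171]
 [173 173 173 172 172 171 175 173 174 172 173 173 172 172 172 171 171 170]
 [174 174 174 170 171 161 162 171 173 173 173 172 172 172 172 172 172 170]
 [175 174 173 164 163 146 151 169 173 173 173 173 171 172 173 172 171 170]
 [174 174 172 153 141 150 166 173 175 174 172 172 172 171 173 171 170 171]
 [174 174 174 141 142 155 163 173 176 174 173 173 172 172 173 172 172 171]
 [174 176 178 134 150 171 167 173 176 175 172 172 172 172 171 172 171 171]
 [174 175 181 118 117 165 153 170 180 176 174 172 171 172 173 172 170 170]
 [174 175 175 125 109 156 145 152 164 165 171 173 171 173 172 171 171 171]
 [175 175 175 156 103 130 150 118 106 141 169 172 172 172 171 170 169 169]
 [174 175 174 175 126 109 162 146 107 148 171 174 173 172 171 170 170 169]
 [173 174 173 172 154 102 145 172 150 160 173 176 173 171 171 169 170 169]
 [173 173 172 173 172 125 109 163 176 177 176 176 165 153 142 162 169 167]
 [172 172 172 172 171 140  93 145 173 168 158 148 124  95  51 150 168 169]]
```

```bash
cat > go.py <<'E'
import sys, numpy as np
from workcell import status
from scipy.spatial.transform import Rotation as R
x,y,z,yaw=map(float,sys.argv[1:5])
s=status.observe(); Rt=R.from_euler("xyz",s["tool_rot"]).as_matrix()
d=Rt.T@(np.array([x,y,z])-s["position"]); dy=(yaw-s["tool_rot"][2]+np.pi)%(2*np.pi)-np.pi
print("units",np.round(d/.06,3),"twist",round(-np.degrees(dy)/8,3),"t",s["clock"],s["position"].round(4),s["tool_rot"].round(3),s["force"].round(1),s["grip_width"].round(4),round(float(s["finger_force"]),1),s["qpos"].round(2))
E
python3 go.py .557 -.207 .10 1.9026
```

```text
Traceback (most recent call last):
  File "go.py", line 7, in <module>
    print("units",np.round(d/.06,3),"twist",round(-np.degrees(dy)/8,3),"t",s["clock"],s["position"].round(4),s["tool_rot"].round(3),s["force"].round(1),s["grip_width"].round(4),round(float(s["finger_force"]),1),s["qpos"].round(2))
                                                                                                                                                        ^^^^^^^^^^^^^^^^^^^^^
AttributeError: 'float' object has no attribute 'round'
```

```bash
sed -i 's/s\["grip_width"\].round(4)/round(s["grip_width"],4)/' go.py
python3 go.py .557 -.207 .10 1.9026
```

```text
units [ 7.243 -3.661  2.321] twist -10.799 t 0.7 [ 0.2404 -0.5769  0.2393] [-3.142  0.     0.395] [-0.4  0.2  0.4] 0.0853 0.0 [ 1.11  0.52 -0.04  1.6   0.02  1.02 -0.11]
```

```bash
python3 -m creep '[[1,-0.5,0,-1.3,1],[2,-1,0,-2.6,1],[3,-1.5,0,-3.9,1],[4,-2,0,-5.2,1],[5,-2.5,0.4,-6.5,1]]' 20; python3 -m creep '[[2.24,-1.16,0.9,-1.3,1],[2.24,-1.16,1.9,-2.6,1],[2.24,-1.16,1.9,-4.3,1],[2.24,-1.16,1.9,-4.3,1],[2.24,-1.16,1.9,-4.3,1]]'; python3 go.py .557 -.207 .10 1.9026
```

```text
clock: 1.32
position: [0.4448, -0.3409, 0.2234]
tool_rot: [3.139, 0.001, 1.308]
force: [0.6, -1.7, -0.7]
grip_width: 0.0854
finger_force: 0.0
clock: 1.95
position: [0.412, -0.1944, 0.1086]
tool_rot: [-3.142, 0.0, 1.902]
force: [-0.0, -0.4, 0.9]
grip_width: 0.0852
finger_force: 0.0
units [-0.984  2.218  0.142] twist -0.005 t 1.95 [ 0.412  -0.1944  0.1086] [-3.142  0.     1.902] [-0.  -0.4  0.9] 0.0852 0.0 [ 0.65  0.5  -0.43  2.13  0.37  0.59  0.28]
```

```bash
python3 -m creep '[[-0.4,0.9,0.1,0,1],[-0.8,1.8,0.1,0,1],[-0.98,2.22,0.14,0,1],[-0.98,2.22,0.14,0,1],[-0.98,2.22,0.14,0,1]]'; python3 go.py .557 -.207 .009 1.9026
```

```text
clock: 2.58
position: [0.5563, -0.2074, 0.1005]
tool_rot: [-3.142, 0.001, 1.9]
force: [-0.4, -0.5, 0.5]
grip_width: 0.0853
finger_force: 0.0
units [0.003 0.013 1.526] twist -0.016 t 2.575 [ 0.5563 -0.2074  0.1005] [-3.142e+00  1.000e-03  1.900e+00] [-0.4 -0.5  0.5] 0.0853 0.0 [ 0.54  0.68 -0.41  1.78  0.37  0.76  0.27]
```

Run:
```python
from h import *
a=grab_frame("top")[165:240,335:415];b=grab_frame("side")[150:225,280:360]
cv2.imwrite("pics/c2.png",cv2.resize(np.hstack([a,b]),(800,375),interpolation=cv2.INTER_CUBIC))
```

```text
(no output)
```

View pics/c2.png

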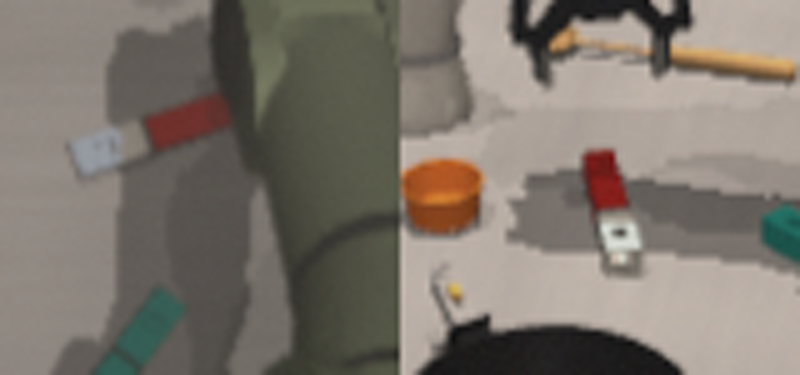

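The crop shows the red handle (its mouth at about side pixel (344,203), hole up), with the open fingers centred over its tail. The turquoise look-alikes are at the edges and clear of the gripper. I'll go down and grip.

```bash
python3 -m creep '[[0,0.01,0.8,0,1],[0,0.01,1.4,0,1],[0,0.01,1.53,0,1],[0,0.01,1.53,0,1],[0,0.01,1.53,0,0.2]]' 20;  python3 -m creep '[[0,0,0,0,0],[0,0,0,0,0],[0,0,0,0,0],[0,0,0,0,0],[0,0,0,0,0]]' 20; python3 go.py .557 -.207 .059 1.9026
```

```text
clock: 3.3
position: [0.558, -0.2065, 0.0098]
tool_rot: [3.14, 0.001, 1.902]
force: [0.0, 0.5, -0.8]
grip_width: 0.0691
finger_force: 0.0
clock: 3.92
position: [0.5577, -0.2063, 0.0088]
tool_rot: [3.141, 0.001, 1.903]
force: [-1.0, 0.0, 6.9]
grip_width: 0.0275
finger_force: 20.0
units [-0.008 -0.015 -0.837] twist -0.001 t 3.925 [ 0.5577 -0.2063  0.0088] [3.141e+00 1.000e-03 1.903e+00] [-1.   0.   6.9] 0.0275 20.0 [ 0.49  0.81 -0.35  1.8   0.45  0.6   0.2 ]
```

```bash
python3 -m creep '[[0,0,-0.3,0,0],[0,0,-0.6,0,0],[0,0,-1,0,0],[0,0,-1.4,0,0],[0,0,-1.4,0,0]]' 20
python3 - <<'E'
from h import *
b=grab_frame("side")[130:230,260:380]
cv2.imwrite("pics/c3.png",cv2.resize(b,(720,600),interpolation=cv2.INTER_CUBIC))
E
```

```text
clock: 4.55
position: [0.5583, -0.2066, 0.0949]
tool_rot: [3.139, 0.002, 1.902]
force: [-0.3, 0.4, -2.8]
grip_width: 0.0277
finger_force: 20.6
```

View pics/c3.png

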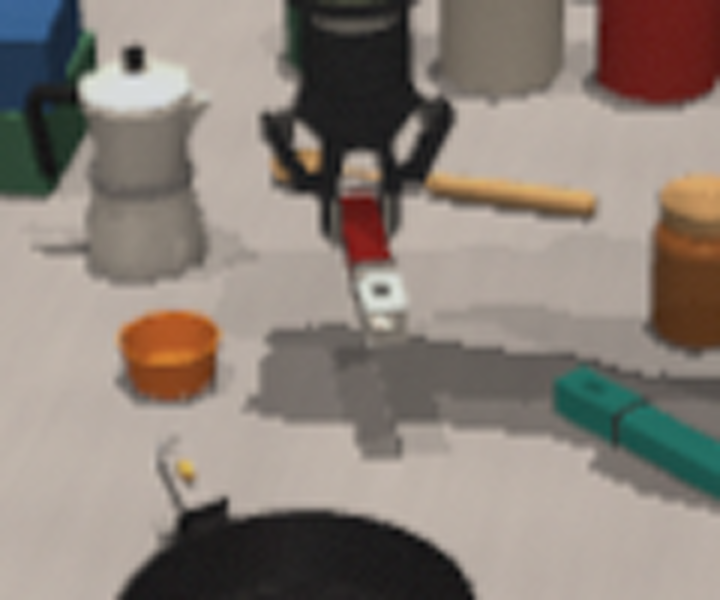

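```bash
cat > pit.py <<'E'
from fit import *
from scipy.spatial.transform import Rotation as R
def pose(p,a,yaw,s=-.049,h=.0068):
    Rm=Rzy(yaw,a); return Rm,p+[0,0,.011]-Rm@np.array([s,0,h])
if __name__=="__main__":
    st=status.observe(); p=st["position"];yaw=st["tool_rot"][2]
    im=grab_frame("side")
    q=max(silhouettes("side","handle_center"),key=lambda q:(im[q["mask"]].mean(0)@[-1,-1,2]))
    m=q["mask"].astype(np.float32); ys,xs=np.nonzero(m); print(q["p"],m.sum(),xs.min(),xs.max(),ys.min(),ys.max())
    def mod(a,s,dy): 
        T=pose(p,a,yaw+dy,s); return [box(T,(s+.012,-.014,-.013),(.085,.014,.013))]
    for a0 in(.1,.5,.9):
        f,c=fit({"side":m},mod,[a0,-.049,0],np.array([.1,.005,.05])); 
        print("pitch deg",np.degrees(f[0]),"s",f[1],"dyaw",f[2],"cost",c,"mouth",(pose(p,f[0],yaw+f[2],f[1])[1]+Rzy(yaw+f[2],f[0])@[.085,0,0]).round(4))
E
python3 pit.py
```

```text
0.44 192.0 317 327 163 187
pitch deg 1.5267993021772803 s -0.04507126344791551 dyaw -0.01873465006436455 cost 33.9375 mouth [ 0.5177 -0.0829  0.0942]
pitch deg 7.808044565984773 s -0.029339280215731546 dyaw -0.0021431950111061118 cost 36.1875 mouth [ 0.5213 -0.1001  0.0822]
pitch deg 16.447432966857082 s -0.015952096047918005 dyaw 0.02618176941244755 cost 38.6875 mouth [ 0.5245 -0.1176  0.0694]
```

```bash
python3 -m creep '[[0,0,0.4,0,0],[0,0,0.9,0,0],[0,0,1.3,0,0],[0,0,1.42,0,0],[0,0,1.42,0,0]]' 20; python3 -m creep '[[0,0,0,0,0.5],[0,0,0,0,0.5],[0,0,-0.1,0,0.5],[0.25,0,-0.1,0,0.5],[0.48,0,-0.1,0,0.5]]'; python3 -m creep '[[0,0,0.05,0,0.5],[0,0,0.05,0,0],[0,0,0.05,0,0],[0,0,0.05,0,0],[0,0,0.05,0,0]]' 20;  python3 - <<'E'
from h import *
im=cv2.imread("pics/top0.png"); m=((im.min(2)>195)).astype(np.uint8); m[:, :150]=0; m[:,225:]=0; m[:140]=0; m[212:]=0
k,l,st,ce=cv2.connectedComponentsWithStats(m); i=1+st[1:,4].argmax(); print(st[i],im[180,190],im[200,190])
pts=np.argwhere(l==i)[:,::-1].astype(np.float32); r=cv2.minAreaRect(pts); c=cv2.boxPoints(r); print(c,toz("top",c,.2).round(3))
q=search_frame("top","drawers")[:1];print([(d["p"],np.array(d["extent"])*[640,400,640,400]) for d in q])
print(proj("side",toz("top",c,.2)))
E
python3 go.py .557 -.207 .1 1.9026
```

```text
clock: 5.32
position: [0.5561, -0.2057, 0.0077]
tool_rot: [-3.139, -0.001, 1.903]
force: [-14.1, 4.7, 30.6]
grip_width: 0.0275
finger_force: 42.4
clock: 5.95
position: [0.5474, -0.1775, 0.013]
tool_rot: [3.142, -0.0, 1.903]
force: [0.7, 0.9, -0.4]
grip_width: 0.0426
finger_force: 0.0
clock: 6.58
position: [0.5479, -0.1791, 0.0099]
tool_rot: [-3.141, -0.0, 1.902]
force: [-0.6, -0.1, -2.5]
grip_width: 0.0277
finger_force: 21.0
units [-0.489 -0.007 -1.501] twist -0.002 t 6.575 [ 0.5479 -0.1791  0.0099] [-3.141 -0.     1.902] [-0.6 -0.1 -2.5] 0.0277 21.0 [ 0.45  0.79 -0.34  1.85  0.45  0.57  0.15]Traceback (most recent call last):
  File "<stdin>", line 3, in <module>
ValueError: attempt to get argmax of an empty sequence
```

Run:
```python
from h import *
im=cv2.imread("pics/top0.png"); print(im[180,190],im[200,190],im[225,190],im[180,225])
h=im.astype(int); m=(np.abs(h-h[180,190]).max(2)<14).astype(np.uint8)
k,l,st,ce=cv2.connectedComponentsWithStats(m,connectivity=4); i=l[180,190]; print(st[i])
pts=np.argwhere(l==i)[:,::-1].astype(np.float32); c=cv2.boxPoints(cv2.minAreaRect(pts)); w=toz("top",c,.2);print(c,w.round(3)); print(proj("side",w))
```

```text
[153 155 149] [156 156 151] [129 135 142] [118 124 131]
[ 155  149   57   59 2860]
[[154.76228 203.61476]
 [159.95082 146.541  ]
 [211.97542 151.27052]
 [206.78688 208.34428]] [[0.472 0.636 0.2  ]
 [0.68  0.623 0.2  ]
 [0.663 0.433 0.2  ]
 [0.455 0.448 0.2  ]]
[[288.65921392 294.40480261]
 [214.41621411 282.05213855]
 [243.21493847 239.6312628 ]
 [310.21979919 249.69625528]]
```

```bash
python3 -m creep '[[0,0,-0.7,0,0],[0,0,-1.6,0,0],[0,0,-2.5,0,0],[0,0,-3.4,0,0],[0,0,-4.2,0,0]]' 20; python3 go.py .4247 .50 .26 3.08
```

```text
clock: 7.2
position: [0.5477, -0.179, 0.2641]
tool_rot: [3.141, 0.0, 1.903]
force: [0.7, -0.5, -2.1]
grip_width: 0.0277
finger_force: 21.1
units [11.367  1.748  0.065] twist -8.432 t 7.2 [ 0.5477 -0.179   0.2641] [3.141 0.    1.903] [ 0.7 -0.5 -2.1] 0.0277 21.1 [ 0.57  0.45 -0.5   1.69  0.24  1.06  0.33]
```

```bash
python3 -m creep '[[0.9,0.1,0,-1,0],[1.9,0.3,0,-2,0],[2.9,0.5,0,-3,0],[3.9,0.6,0,-4,0],[4.9,0.8,0,-5,0]]' 20; python3 go.py .4247 .50 .255 3.08
```

```text
clock: 7.82
position: [0.4968, 0.1161, 0.2622]
tool_rot: [-3.141, 0.001, 2.605]
force: [1.5, -0.5, -2.0]
grip_width: 0.0276
finger_force: 21.1
units [4.304 4.885 0.116] twist -3.403 t 7.825 [0.4968 0.1161 0.2622] [-3.141e+00  1.000e-03  2.605e+00] [ 1.5 -0.5 -2. ] 0.0276 21.1 [ 0.23  0.39 -0.75  1.84  0.31  1.03  0.39]
```

```bash
python3 -m creep '[[0.7,0.7,0,-0.9,0],[1.4,1.5,0,-1.8,0],[2.1,2.2,0,-2.7,0],[2.8,2.9,0,-3.4,0],[3.4,3.7,0,-3.4,0]]' 20; python3 go.py .4247 .50 .24 3.08
```

```text
clock: 8.45
position: [0.4363, 0.4115, 0.262]
tool_rot: [-3.141, 0.0, 3.077]
force: [0.8, -0.3, -2.1]
grip_width: 0.028
finger_force: 21.1
units [0.289 1.46  0.366] twist -0.022 t 8.45 [0.4363 0.4115 0.262 ] [-3.141  0.     3.077] [ 0.8 -0.3 -2.1] 0.028 21.1 [-0.29  0.58 -0.85  1.61  0.47  1.16  0.26]
```

```bash
python3 -m creep '[[0.1,0.7,0,0,0],[0.29,1.46,0.1,0,0],[0.29,1.46,0.36,0,0],[0.29,1.46,0.36,0,0],[0.29,1.46,0.36,0,0]]' 20; python3 go.py .4247 .50 .1905 3.08;  python3 -m creep '[[0,0,0.3,0,0],[0,0,0.5,0,0],[0,0,0.6,0,0],[0,0,0.7,0,0],[0,0,0.7,0,0]]' 20;python3 go.py .4247 .50 .1905 3.08
```

```text
clock: 9.07
position: [0.4261, 0.4976, 0.2408]
tool_rot: [-3.141, 0.001, 3.074]
force: [0.1, -0.3, -1.6]
grip_width: 0.0277
finger_force: 21.1
units [0.027 0.038 0.839] twist -0.042 t 9.075 [0.4261 0.4976 0.2408] [-3.141e+00  1.000e-03  3.074e+00] [ 0.1 -0.3 -1.6] 0.0277 21.1 [-0.46  0.68 -0.82  1.48  0.52  1.2   0.15]
clock: 9.7
position: [0.4246, 0.4985, 0.1978]
tool_rot: [-3.141, -0.001, 3.076]
force: [-1.5, 0.2, -1.6]
grip_width: 0.0273
finger_force: 23.2
units [-0.001  0.025  0.122] twist -0.028 t 9.7 [0.4246 0.4985 0.1978] [-3.141e+00 -1.000e-03  3.076e+00] [-1.5  0.2 -1.6] 0.0273 23.2 [-0.47  0.73 -0.8   1.53  0.55  1.13  0.12]
```

```bash
python3 -m creep '[[0,0,0.06,0,0],[0,0,0.12,0,0],[0,0,0.12,0,0]]' 20;  python3 - <<'E'
from h import *
b=grab_frame("side")[170:330,210:402]
cv2.imwrite("pics/c4.png",cv2.resize(b,(720,600),interpolation=cv2.INTER_CUBIC))
E
```

```text
clock: 10.07
position: [0.4248, 0.4986, 0.191]
tool_rot: [-3.141, -0.001, 3.076]
force: [-4.3, -1.1, 2.9]
grip_width: 0.0277
finger_force: 25.4
```

View pics/c4.png

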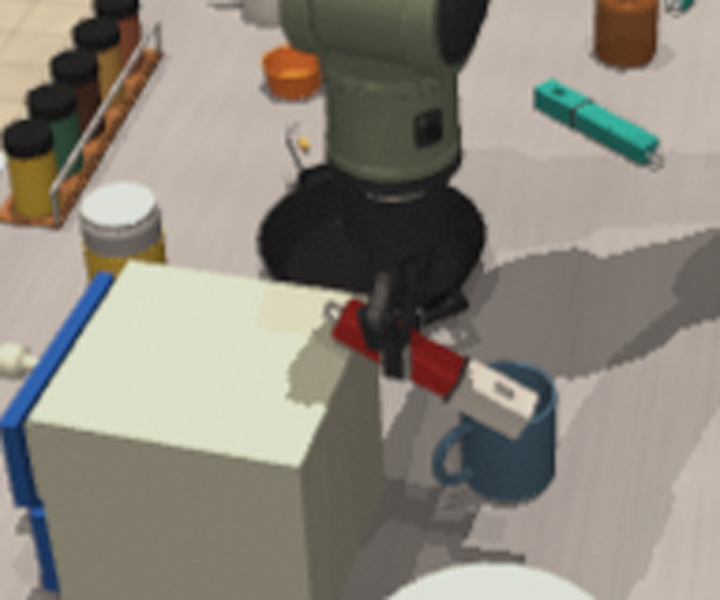

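```bash
cat > pit2.py <<'E'
from pit import *
def run(a0=.5,s0=-.0205):
    st=status.observe(); p=st["position"];yaw=st["tool_rot"][2]; im=grab_frame("side")
    L=[q for q in silhouettes("side","handle_center")]
    q=max(L,key=lambda q:(im[q["mask"]].mean(0)@[-1,-1,2])); k=q["mask"].astype(np.uint8)
    h=cv2.convexHull(np.argwhere(k)[:,::-1].astype(np.int32)); m=np.zeros((400,640),np.uint8); cv2.fillConvexPoly(m,h,1)
    print(q["p"],k.sum(),m.sum(),h[:,0].min(0),h[:,0].max(0))
    def mod(a,s,hh): T=pose(p,a,yaw,s,hh); return [box(T,(-.078,-.014,-.013),(.085,.014,.013))]
    f,c=fit({"side":m.astype(np.float32)},mod,[a0,s0,.0068],np.array([.1,.005,.003]))
    T=pose(p,f[0],yaw,*f[1:]); print("pitch",np.degrees(f[0]),"s,h",f[1:],"cost",c,"mouth",T[1]+T[0]@[.085,0,0]); return f
if __name__=="__main__": run()
E
python3 pit2.py
```

```text
0.67 558 801 [296 250] [351 286]
pitch 26.717560783374182 s,h [-0.02217074  0.00599747] cost 61.125 mouth [0.33197674 0.50469163 0.14843876]
```

Run:
```python
from pit2 import *
st=status.observe(); p=st["position"];yaw=st["tool_rot"][2]; im=grab_frame("side")
q=max(silhouettes("side","handle_center"),key=lambda q:(im[q["mask"]].mean(0)@[-1,-1,2])); k=q["mask"]
b,g,r=[im[...,i].astype(int) for i in range(3)]; red=(r-g>35)&(r-b>35)&(r>60); red[:240]=0;red[300:]=0;red[:,:290]=0;red[:,370:]=0
k=(red|(k&(np.arange(640)>332)[None])).astype(np.uint8)
h=cv2.convexHull(np.argwhere(k)[:,::-1].astype(np.int32)); m=np.zeros((400,640),np.uint8); cv2.fillConvexPoly(m,h,1); print(m.sum(),h[:,0].min(0),h[:,0].max(0))
best=[]
for a0 in(.4,.5,.6):
    def mod(a,s,hh): T=pose(p,a,yaw,s,hh); return [box(T,(-.075,-.014,-.013),(.085,.014,.013))]
    f,c=fit({"side":m.astype(np.float32)},mod,[a0,-.0205,.0068],np.array([.1,.005,.003])); print(np.degrees(f[0]),f[1:],c); best.append((c,*f))
c,a,s,hh=min(best)
T=pose(p,a,yaw,s,hh); uv=proj("side",mod(a,s,hh)[0])
big=cv2.resize(im[230:300,285:369],None,fx=8,fy=8,interpolation=cv2.INTER_CUBIC)
for i in range(8):
    for j in range(i):
        if bin(i^j).count("1")==1: cv2.line(big,*[tuple(int(v) for v in ((uv[x]-[285,230])+.5)*8) for x in(i,j)],(0,255,0),1)
cv2.imwrite("pics/c5.png",big)
```

```text
796 [298 250] [352 286]
27.2873514256896 [-0.02386064  0.00463086] 47.75
27.172860753097265 [-0.02414652  0.00474294] 47.125
27.178873649071754 [-0.02420248  0.00474088] 47.25
```

View pics/c5.png

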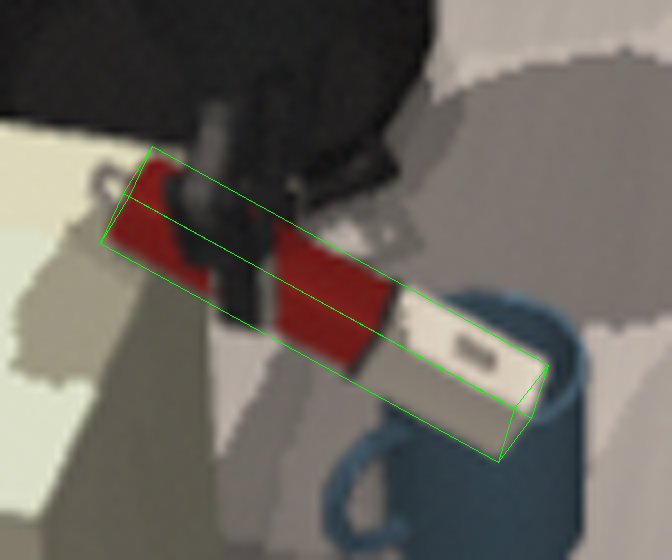

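```bash
python3 -m creep '[[0,0,0.04,0,0],[0,0,0.08,0,0],[0,0,0.08,0,0],[0,0,-0.5,0,0],[0,0,-1,0,0]]' 20
python3 - <<'E'
from pit2 import *
st=status.observe(); p=st["position"];yaw=st["tool_rot"][2]; im=grab_frame("side")
q=max(silhouettes("side","handle_center"),key=lambda q:(im[q["mask"]].mean(0)@[-1,-1,2])); k=q["mask"]
uc=proj("side",p)[0]; print(uc,p,st["force"])
b,g,r=[im[...,i].astype(int) for i in range(3)]; red=(r-g>35)&(r-b>35)&(r>60); B=np.zeros_like(red);u,v=uc.astype(int);B[v-35:v+45,u-40:u+50]=1;red&=B
k=(red|(k&(np.arange(640)>u)[None])).astype(np.uint8)
h=cv2.convexHull(np.argwhere(k)[:,::-1].astype(np.int32)); m=np.zeros((400,640),np.uint8); cv2.fillConvexPoly(m,h,1); print(m.sum(),h[:,0].min(0),h[:,0].max(0))
for a0 in(.4,.6):
    def mod(a,s,hh): T=pose(p,a,yaw,s,hh); return [box(T,(-.075,-.014,-.013),(.085,.014,.013))]
    f,c=fit({"side":m.astype(np.float32)},mod,[a0,-.024,.005],np.array([.1,.005,.003])); print(np.degrees(f[0]),f[1:],c)
E
```

```text
clock: 10.95
position: [0.4255, 0.4985, 0.2518]
tool_rot: [-3.141, -0.0, 3.075]
force: [-0.0, -0.3, -1.5]
grip_width: 0.0276
finger_force: 26.1
[316.02180983 247.59357182] [0.42550879 0.49846445 0.25175794] [-0.01923441 -0.31665286 -1.50008123]
858 [297 230] [350 272]
34.002176606444856 [-0.02426772  0.00400379] 51.5625
34.14775501964164 [-0.02462681  0.00388643] 51.125
```

```bash
python3 -m creep '[[0,-0.9,0,0,0],[0,-1.9,0,0,0],[0,-2.9,0,0.9,0],[-0.6,-3.9,0,1.8,0],[-1.3,-4.9,0,2.7,0]]' 20; python3 go.py .7032 -.0459 .20 2.272
```

```text
clock: 11.68
position: [0.475, 0.2133, 0.2508]
tool_rot: [-3.141, 0.001, 2.694]
force: [1.4, 0.8, -1.3]
grip_width: 0.0277
finger_force: 26.1
units [-5.298 -2.25   0.85 ] twist 3.025 t 11.675 [0.475  0.2133 0.2508] [-3.141e+00  1.000e-03  2.694e+00] [ 1.4  0.8 -1.3] 0.0277 26.1 [ 0.06  0.44 -0.79  1.83  0.36  1.02  0.25]
```

```bash
python3 -m creep '[[-0.9,-0.4,0,0.9,0],[-1.8,-0.8,0,1.8,0],[-2.7,-1.2,0,2.7,0],[-3.6,-1.6,0,3.02,0],[-4.4,-2,0,3.02,0]]' 20;  python3 go.py .7032 -.0459 .20 2.272
```

```text
clock: 12.3
position: [0.6624, -0.0081, 0.2501]
tool_rot: [-3.141, 0.0, 2.275]
force: [-0.4, 0.9, -1.9]
grip_width: 0.0278
finger_force: 26.1
units [-0.92   0.11   0.834] twist 0.025 t 12.3 [ 0.6624 -0.0081  0.2501] [-3.141  0.     2.275] [-0.4  0.9 -1.9] 0.0278 26.1 [ 0.29  0.63 -0.59  1.46  0.37  1.17  0.34]
```

```bash
python3 -m creep '[[-0.5,0.06,0.3,0,0],[-0.92,0.11,0.9,0,0],[-0.92,0.11,1.6,0,0],[-0.92,0.11,1.66,0,0],[-0.92,0.11,1.66,0,0]]' 20;  python3 go.py .7032 -.0459 .1307 2.272
python3 - <<'E'
from h import *
a=grab_frame("top")[140:200,290:370];b=grab_frame("side")[145:220,260:360]
cv2.imwrite("pics/c6.png",np.hstack([cv2.resize(x,(400,300),interpolation=cv2.INTER_CUBIC) for x in(a,b)]))
cv2.imwrite("pics/s6.png",grab_frame("side"))
c=np.array([.524,.1663,0]);u=np.array([.645,-.764,0]);z=np.array([0,0,1])
for n in("top","side"): print(n,[proj(n,c+u*r+z*h)[0].round(1) for r,h in((.13,.04),(.1766,.0692),(.1457,.0678))])
E
```

```text
clock: 12.92
position: [0.7026, -0.0433, 0.1525]
tool_rot: [3.141, 0.0, 2.277]
force: [-0.1, 0.7, -1.4]
grip_width: 0.028
finger_force: 26.0
units [-0.04  -0.021  0.363] twist 0.038 t 12.925 [ 0.7026 -0.0433  0.1525] [3.141 0.    2.277] [-0.1  0.7 -1.4] 0.028 26.0 [ 0.3   0.79 -0.55  1.42  0.44  1.05  0.37]
top [array([313.1, 172.5]), array([322.1, 163.8]), array([316.1, 168.9])]
side [array([293.2, 215.5]), array([287.3, 203.2]), array([290.9, 207.4])]
```

View pics/c6.png

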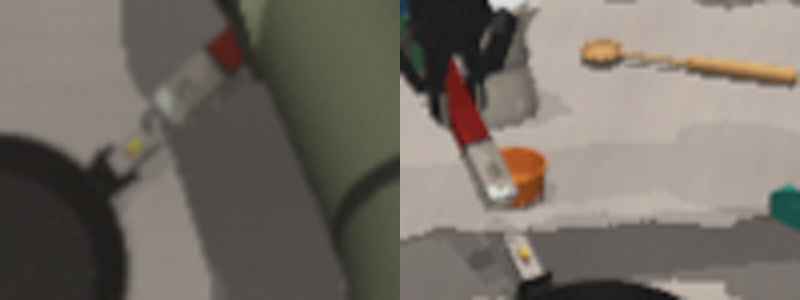

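Run:
```python
from pit2 import *
st=status.observe(); p=st["position"];yaw=st["tool_rot"][2]; d=np.array([np.cos(yaw),np.sin(yaw),0]);l=np.array([-d[1],d[0],0])
ms={}
for n in("top","side"):
    im=grab_frame(n); q=max(silhouettes(n,"handle_center"),key=lambda q:(im[q["mask"]].mean(0)@[-1,-1,2])); k=q["mask"]; ys,xs=np.nonzero(k); print(n,round(q["p"],2),k.sum(),xs.min(),xs.max(),ys.min(),ys.max()); ms[n]=k.astype(np.float32)
# model: mouth position offset (forward, lateral, up), pitch; compare only the forward part
Q0=np.array(p)+[0,0,.011]+d*.0885-np.array([0,0,.0645])
def mod(n):
    def f(fw,la,up,a,dy):
        R_=Rzy(yaw+dy,a); m=Q0+d*fw+l*la+[0,0,up]; return m,R_
    return f
from scipy.optimize import minimize
def cost(x):
    fw,la,up,a,dy=x*np.array([.004,.004,.004,.1,.05]); a+=.59; m,R_=mod(0)(fw,la,up,a,dy); c=0
    for n in ms:
        H=render(n,[box((R_,m),(-.16,-.014,-.013),(0,.014,.013))])
        uv=proj(n,m)[0]; uw=proj(n,m-R_@[.075,0,0])[0]; e=(uw-uv)
        yy,xx=np.mgrid[:400,:640]; t=((xx-uv[0])*e[0]+(yy-uv[1])*e[1])/(e@e)
        c+=(np.abs(H-ms[n])*(t<1)*(t>-2)).sum()
    return c+.3*(x**2).sum()
x=np.zeros(5)
for _ in range(3): r=minimize(cost,x,method="Nelder-Mead",options=dict(initial_simplex=np.vstack([x]+[x+q for q in np.eye(5)]),xatol=.02,fatol=.05)); x=r.x
print(cost(np.zeros(5)),r.fun,"fwd,lat,up mm",(x[:3]*4).round(2),"pitch",np.degrees(.59+.1*x[3]),"dyaw deg",np.degrees(.05*x[4]))
m=Q0+d*x[0]*.004+l*x[1]*.004+[0,0,x[2]*.004]
c=np.array([.524,.1663,0]);u=np.array([.645,-.764,0]); v=m-c; print("mouth",m,"radial",v@u,"lateral(+left of u)",v@[.764,.645,0],"z",m[2], "tcp",p)
```

```text
top 0.71 144 322 337 147 164
side 0.61 304 271 288 163 197
45.875 37.85041264881231 fwd,lat,up mm [-0.37  0.43 -4.25] pitch 37.22070412812857 dyaw deg 1.540090547448995
mouth [0.64552081 0.02337155 0.0957356 ] radial 0.18757825920184748 lateral(+left of u) 0.0006530511758751339 z 0.09573559754601696 tcp [ 0.70304801 -0.04339812  0.15348484]
```

```bash
python3 go.py .6989 -.0409 .131 2.272
```

```text
units [ 0.074 -0.018  0.357] twist 0.035 t 13.275 [ 0.7026 -0.0436  0.1524] [3.141e+00 1.000e-03 2.277e+00] [ 0.7 -0.6 -2.2] 0.0278 26.1 [ 0.3   0.79 -0.55  1.42  0.44  1.05  0.37]
```

```bash
python3 -m creep '[[0.04,-0.02,0.2,0.03,0],[0.07,-0.02,0.36,0.03,0],[0.07,-0.02,0.36,0.03,0],[0.18,-0.02,0.44,0.03,0],[0.28,-0.02,0.53,0.03,0]]' 30; python3 go.py .6664 -.0023 .0904 2.272
python3 - <<'E'
from h import *
a=grab_frame("top")[140:200,290:370];b=grab_frame("side")[160:220,260:340]
cv2.imwrite("pics/c7.png",np.hstack([cv2.resize(x,(400,300),interpolation=cv2.INTER_CUBIC) for x in(a,b)]))
E
```

```text
clock: 13.9
position: [0.6903, -0.031, 0.1196]
tool_rot: [3.141, -0.0, 2.273]
force: [-0.4, -0.4, -1.2]
grip_width: 0.0275
finger_force: 30.9
units [0.622 0.005 0.487] twist 0.006 t 13.9 [ 0.6903 -0.031   0.1196] [ 3.141 -0.     2.273] [-0.4 -0.4 -1.2] 0.0275 30.9 [ 0.28  0.81 -0.53  1.48  0.46  0.98  0.32]
```

View pics/c7.png

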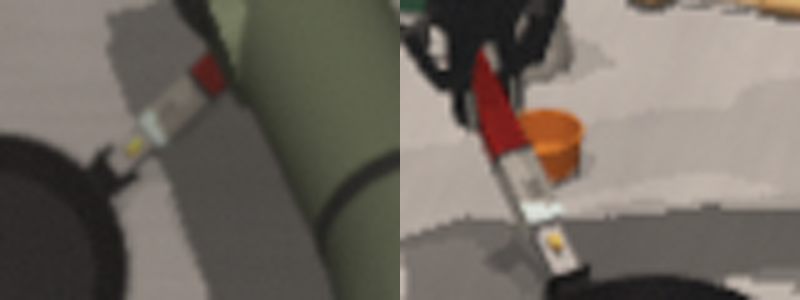

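The mouth has slid over the tip in both views, with the button still showing in front of it (top about (317,169)) and almost no force. I'll carry on inserting.

```bash
python3 -m creep '[[0.08,0,0.06,0,0],[0.16,0,0.12,0,0],[0.24,0,0.19,0,0],[0.3,0,0.24,0,0],[0.3,0,0.24,0,0]]' 30; python3 go.py .6664 -.0023 .0904 2.272
```

```text
clock: 14.62
position: [0.6787, -0.0172, 0.1053]
tool_rot: [3.141, -0.001, 2.273]
force: [1.2, 1.3, -0.6]
grip_width: 0.0279
finger_force: 30.9
units [0.322 0.004 0.249] twist 0.008 t 14.625 [ 0.6787 -0.0172  0.1053] [ 3.141e+00 -1.000e-03  2.273e+00] [ 1.2  1.3 -0.6] 0.0279 30.9 [ 0.26  0.81 -0.53  1.53  0.47  0.94  0.29]
```

```bash
python3 -m creep '[[0.08,0,0.06,0,0],[0.16,0,0.12,0,0],[0.24,0,0.18,0,0],[0.24,0,0.18,0,0]]' 30; python3 -m creep '[[0.04,0,0.03,0,0],[0.08,0,0.06,0,0],[0.08,0,0.06,0,0]]' 30; python3 go.py .6664 -.0023 .0904 2.272
```

```text
clock: 15.12
position: [0.6687, -0.0058, 0.094]
tool_rot: [-3.141, -0.002, 2.274]
force: [-1.3, 3.8, -1.5]
grip_width: 0.0273
finger_force: 30.8
clock: 15.5
position: [0.6664, -0.0033, 0.0907]
tool_rot: [-3.141, -0.0, 2.273]
force: [0.3, 0.3, -2.8]
grip_width: 0.0278
finger_force: 30.7
units [0.012 0.011 0.005] twist 0.005 t 15.5 [ 0.6664 -0.0033  0.0907] [-3.141 -0.     2.273] [ 0.3  0.3 -2.8] 0.0278 30.7 [ 0.24  0.81 -0.52  1.57  0.48  0.9   0.25]
```

```bash
python3 -m creep '[[0.03,0,0.02,0,0],[0.06,0,0.04,0,0],[0.06,0,0.04,0,0]]' 30; python3 -m creep '[[0.03,0,0.02,0,0],[0.06,0,0.04,0,0],[0.06,0,0.04,0,0]]' 30
python3 - <<'E'
from h import *
a=grab_frame("top")[140:200,290:370];b=grab_frame("side")[170:230,260:340]
cv2.imwrite("pics/c8.png",np.hstack([cv2.resize(x,(400,300),interpolation=cv2.INTER_CUBIC) for x in(a,b)]))
E
```

```text
clock: 15.88
position: [0.6662, -0.0032, 0.0901]
tool_rot: [3.14, 0.005, 2.271]
force: [6.9, -12.4, 11.5]
grip_width: 0.0276
finger_force: 32.4
clock: 16.25
position: [0.6661, -0.0026, 0.0892]
tool_rot: [3.138, 0.01, 2.269]
force: [14.2, -22.3, 21.7]
grip_width: 0.028
finger_force: 33.5
```

View pics/c8.png

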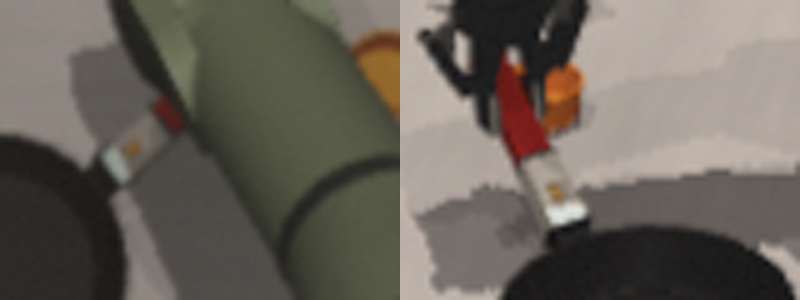

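The mouth is on the shoulder, and the brass button shows in the hole (side about (291,208)). The pushing force rose sharply with no further travel, so the handle is home. I'll take the load off and tug gently to test the lock.

```bash
python3 -m creep '[[-0.06,0,-0.04,0,0],[-0.12,0,-0.08,0,0],[-0.15,0,-0.1,0,0],[-0.17,0,-0.11,0,0],[-0.17,0,-0.11,0,0]]' 30; python3 -m creep '[[0.03,0,0.02,0,0],[0.06,0,0.04,0,0],[0.06,0,0.04,0,0]]' 30
```

```text
clock: 16.98
position: [0.6672, -0.0044, 0.0918]
tool_rot: [-3.14, -0.003, 2.274]
force: [-3.9, 5.0, -8.4]
grip_width: 0.0275
finger_force: 30.4
clock: 17.35
position: [0.6661, -0.0028, 0.0905]
tool_rot: [-3.142, 0.0, 2.273]
force: [-0.2, 0.4, -2.0]
grip_width: 0.0275
finger_force: 31.3
```

```bash
python3 -m creep '[[0,0,0,0,0.6],[0,0,0,0,0.6],[0,0,0,0,0.6],[0,0,0,0,0.6]]'; python3 -m creep '[[0,0,-0.5,0,0.6],[0,0,-1.3,0,0.6],[0,0,-2.2,0,0.6],[0,0,-3,0,0.6],[0,0,-3,0,0.6]]'; python3 -m creep '[[-0.9,0,0,0,0.6],[-1.8,0,0,0,0.6],[-2.2,-0.5,0,0,0.6],[-2.2,-1,0,0,0.6],[-2.2,-1,0,0,0.6]]'
python3 - <<'E'
from h import *
im=grab_frame("side");T=grab_frame("top")
a=T[120:220,250:383];b=im[150:250,250:383]
cv2.imwrite("pics/c9.png",np.hstack([cv2.resize(x,(400,300),interpolation=cv2.INTER_CUBIC) for x in(a,b)]))
E
```

```text
clock: 17.85
position: [0.6661, -0.0027, 0.0904]
tool_rot: [3.142, 0.0, 2.273]
force: [0.4, 0.7, 0.8]
grip_width: 0.0512
finger_force: 0.0
clock: 18.48
position: [0.6674, -0.0024, 0.2743]
tool_rot: [3.137, 0.004, 2.272]
force: [-0.0, -0.2, -1.0]
grip_width: 0.0512
finger_force: 0.0
clock: 19.1
position: [0.7043, -0.1448, 0.2696]
tool_rot: [-3.14, -0.0, 2.27]
force: [-0.8, 0.7, 0.2]
grip_width: 0.0512
finger_force: 0.0
```

View pics/c9.png

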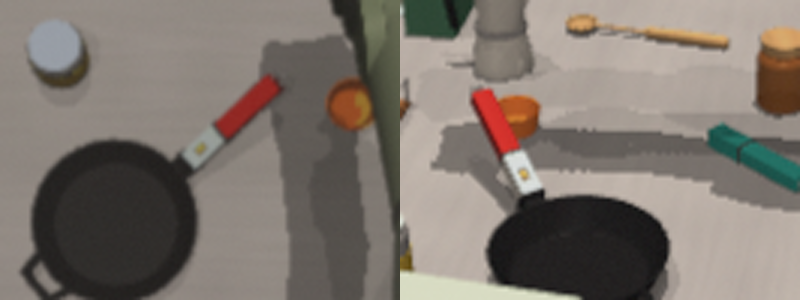

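The handle is home with the button up in its hole, the skillet stands flat in its place, and the gripper is clear of everything.

```bash
python3 -c "
from workcell import bot
print(bot.job_done())"
```

```text
the job is handed in; nothing more can be done
None
```

The red-gripped handle is fully home on the skillet's stub with the brass button up through its hole; it held against a tug of about 10 N, and I let go and handed the job in at about 19 s, though the hand-in returned no verdict.

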